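# Set out the hand bells by size on the stall's display riser

## Robot

A 6-joint arm with a two-finger parallel gripper is mounted at the origin on the work surface. World frame = base frame: x ahead of the robot, y to its left, z up, the work surface at z = 0. Lengths are in m, angles in rad, forces in N, time in s.
With the tool pointing down it reaches from about 0.35 to 0.775 m from the base axis. Payload 7.3 kg.
Tool frame: the origin (TCP) lies at the very end of the fingers, on their centre line; the grasp point (between the pads) lies 19 mm behind it (robot.tcp_to_grasp is the z of the grasp point in the tool frame, in m); z points along the fingers, y is the line along which they close (so a half turn about z gives the same grasp; the last joint's range is limited). The gripper opens to 92 mm and grips with 3 to 60 N. Pads are 19 mm wide; open, the fingers measure 130 mm over their backs; the gripper's body (75 mm by 190 mm) begins 47 mm behind the grasp point.
Start: joints at [1.132, 0.342, 1.524, -0, 1.275, -0.146], TCP at [0.152, 0.503, 0.227] pointing down, gripper open.
Joint ranges: [-2.53, 2.53], [-0.77, 2.02], [0.04, 2.7], [-1, 4.14], [0.28, 2.66], [-3.11, 3.11]. Speed limits (rad/s): [2.57, 2.57, 3.14, 3.14, 3.14, 3.14].

## Interface

Orientations are given as [roll, pitch, yaw] about the fixed x, y, z axes, in that order (R = Rz(yaw) Ry(pitch) Rx(roll)).
In Python, from cell import monitor, read_camera, get_calibration, job, robot gives the robot as it stands. The module is installed in compiled form; this text tells all that it offers.
- The arm moves only by the tool send_rows, never from a script. Its argument "targets" is a list of rows, each an object with "translation": the shift along the tool's x, y, z in cm, a list of three; "spin": the turn about the tool's z in degrees; "jaw": the opening, from 0 (shut) to 1 (fully open). A call has exactly 5 rows; each row is the pose to reach, as a shift and turn from the pose commanded when the call began, along the tool's axes at that moment; what a row does not reach only later rows make up. A row lasts 1/10 s, in which the tool goes at most 50 mm and 8.59 degrees, less where a joint would pass 70% of its speed; a pose out of reach is approached as far as the arm can. A call with a gripper value outside its range is refused whole. The fingers move at their own pace and stop on an object; "force" is the grip in N (left out, the last holds). Time passes only in rows, so rows that repeat a pose let the fingers close, or fill a call up. It gives the time, the measured TCP pose, the force, the opening and the grip force at its end, in the units of the state.
- monitor.observe(): the state, without advancing time (a new reading comes with each control period).
- read_camera(name): name is "scene" or "top" or "wrist"; returns (picture, depth): 420x560x3 uint8, red, green, blue; 420x560 float32, m along the optical axis (not along the pixel's ray), 0 where there is no reading.
- get_calibration(name): a dict with "intrinsics" (3x3 intrinsics, pixels), "D" ([k1, k2, p1, p2, k3] as OpenCV has them; the pictures are not rectified), "origin" and "orientation" of the camera in the world; the wrist camera has in their place "hand_eye" (4x4, takes a point from camera to tool coordinates, whose origin is the TCP and whose axes are the flange's). Camera axes: x right, y up, looking along -z (the intrinsics and any distortion apply to the point x, -y, -z); pixel columns grow to the right and rows downward; lengths in m; the calibration is good to about 2 mm. A picture is of the moment at which its call begins: read the wrist's pose just before it. get_calibration takes no time and is no camera call.
- job.hand_in(): hands the job in; it is judged then, once.
The state is a dict: "time": time; "qpos": joint angles; "qvel": joint speeds; "joint_efforts": joint torques, N m; "tool_pos": TCP position; "tool_rot": TCP orientation; "contact_force": force on the tool from outside, world axes, zero at the start; "torque": the same for the moment, N m; "opening": finger opening in m; "grip_force": force on a finger pad.
Only numpy, scipy, OpenCV 4.12 (cv2) and the standard library are available. Lean on these libraries where they do the work, as an engineer would, in place of code of your own. Each camera call takes 0.05 s, during which the arm holds its last target. There are 200 camera calls.

## Task

Line up the four brass hand bells on the display riser in order of size, one upright in the middle of each blue felt pad, with the largest next to the beaded chalice and stepping down to the smallest at the far end of the row. Set each bell down gently and let none topple, and leave the chalice and the glue bottle standing where they are.

Things in the scene. Friction and masses are not known exactly. Their poses are not given: they have to be found in the camera images.
- bell_4: The largest of four loose brass hand bells, standing mouth down: 144 mm tall, mouth 82 mm across; the flared brass is 76 mm high, above it a straight upright round handle of dark wood, 19 mm thick, round-topped. Grip it from above about 24 mm below the top. Origin: centre of the mouth, on the underside; z up. Round: its yaw means nothing.
- bell_3: The second largest of four loose brass hand bells, standing mouth down: 124 mm tall, mouth 70 mm across; the flared brass is 62 mm high, above it a straight upright round handle of dark wood, 19 mm thick, round-topped. Grip it from above about 24 mm below the top. Origin: centre of the mouth, on the underside; z up. Round: its yaw means nothing.
- bell_2: The second smallest of four loose brass hand bells, standing mouth down: 104 mm tall, mouth 58 mm across; the flared brass is 48 mm high, above it a straight upright round handle of dark wood, 19 mm thick, round-topped. Grip it from above about 24 mm below the top. Origin: centre of the mouth, on the underside; z up. Round: its yaw means nothing.
- bell_1: The smallest of four loose brass hand bells, standing mouth down: 84 mm tall, mouth 46 mm across; the flared brass is 34 mm high, above it a straight upright round handle of dark wood, 19 mm thick, round-topped. Grip it from above about 24 mm below the top. Origin: centre of the mouth, on the underside; z up. Round: its yaw means nothing.
- pad_a: Round royal blue felt pad, 88 mm across, 3 mm thick, at the +y end of the riser's row. Four alike pads, a to d, in a straight row, 92 mm between centres, fixed on the display riser: a fixed pale wooden board, 120 x 570 mm, 20 mm high. A bell on a pad stands 23 mm above the table. Origin: centre of the pad's underside; y along the row, z up.
- pad_b: Round royal blue felt pad, 88 mm across, 3 mm thick, between pads a and c. Four alike pads, a to d, in a straight row, 92 mm between centres, fixed on the display riser: a fixed pale wooden board, 120 x 570 mm, 20 mm high. A bell on a pad stands 23 mm above the table. Origin: centre of the pad's underside; y along the row, z up.
- pad_c: Round royal blue felt pad, 88 mm across, 3 mm thick, between pads b and d. Four alike pads, a to d, in a straight row, 92 mm between centres, fixed on the display riser: a fixed pale wooden board, 120 x 570 mm, 20 mm high. A bell on a pad stands 23 mm above the table. Origin: centre of the pad's underside; y along the row, z up.
- pad_d: Round royal blue felt pad, 88 mm across, 3 mm thick, at the -y end of the riser's row. Four alike pads, a to d, in a straight row, 92 mm between centres, fixed on the display riser: a fixed pale wooden board, 120 x 570 mm, 20 mm high. A bell on a pad stands 23 mm above the table. Origin: centre of the pad's underside; y along the row, z up.
- chalice: Gilt chalice with pearl-beaded cup, 188 mm tall, 78 mm over the beads, foot 74 mm, loose, on the riser beyond one end of the row (pad a's or pad d's, it varies), its centre 105 mm from the end pad's centre. A round wooden trinket box, 52 mm tall, stands beyond the other end. Origin: centre of its underside; z up.
- glue_bottle: White craft-glue bottle with a wine-red band and pointed nozzle, 124 mm tall, 34 mm across, loose, on the table among the bells. Origin: centre of its underside; z up. Lower trinkets (a bead dish and a thread spool, at most 34 mm tall) stand among the bells too.
Not all that is in view belongs to the job. What is shaped like the bell_4 but red is not meant.

How it is judged:
At the end, for the whole second after the job is handed in: Counting from the chalice, the pads carry the largest, second largest, second smallest and smallest bell, each upright (0.12 rad), within 15 mm of its pad's centre, at rest on the felt; chalice and glue bottle upright within 25 mm of where they stood (((horizontal distance between chalice and pad_a below 0.2 m and horizontal distance between bell_4 and pad_a below 0.015 m and horizontal distance between bell_3 and pad_b below 0.015 m and horizontal distance between bell_2 and pad_c below 0.015 m and horizontal distance between bell_1 and pad_d below 0.015 m) or (horizontal distance between chalice and pad_d below 0.2 m and horizontal distance between bell_4 and pad_d below 0.015 m and horizontal distance between bell_3 and pad_c below 0.015 m and horizontal distance between bell_2 and pad_b below 0.015 m and horizontal distance between bell_1 and pad_a below 0.015 m)) and height (world z) of bell_1 between 0.019 and 0.027 m and angle between each of bell_1, bell_2, bell_3, bell_4's own z axis and vertical below 0.12 rad and linear speed of each of bell_1, bell_2, bell_3, bell_4 below 0.02 m/s and angular speed of each of bell_1, bell_2, bell_3, bell_4 below 0.2 rad/s and height (world z) of bell_2 between 0.019 and 0.027 m and height (world z) of bell_3 between 0.019 and 0.027 m and height (world z) of bell_4 between 0.019 and 0.027 m and angle between each of chalice, glue_bottle's own z axis and vertical below 0.15 rad and distance of each of chalice, glue_bottle from where it was at the start of the episode below 0.025 m); the robot touches nothing.
It fails at once if a bell is toppled (leans more than 0.8 rad) (angle between any of bell_1, bell_2, bell_3, bell_4's own z axis and vertical above 0.8 rad).
It fails at once if a bell is dropped or dashed onto the riser: it moves faster than 0.5 m/s less than 20 mm above the pads ((height (world z) of bell_1 below 0.04 m and linear speed of bell_1 above 0.5 m/s and (horizontal distance between bell_1 and pad_a below 0.05 m or horizontal distance between bell_1 and pad_b below 0.05 m or horizontal distance between bell_1 and pad_c below 0.05 m or horizontal distance between bell_1 and pad_d below 0.05 m)) or (height (world z) of bell_2 below 0.04 m and linear speed of bell_2 above 0.5 m/s and (horizontal distance between bell_2 and pad_a below 0.05 m or horizontal distance between bell_2 and pad_b below 0.05 m or horizontal distance between bell_2 and pad_c below 0.05 m or horizontal distance between bell_2 and pad_d below 0.05 m)) or (height (world z) of bell_3 below 0.04 m and linear speed of bell_3 above 0.5 m/s and (horizontal distance between bell_3 and pad_a below 0.05 m or horizontal distance between bell_3 and pad_b below 0.05 m or horizontal distance between bell_3 and pad_c below 0.05 m or horizontal distance between bell_3 and pad_d below 0.05 m)) or (height (world z) of bell_4 below 0.04 m and linear speed of bell_4 above 0.5 m/s and (horizontal distance between bell_4 and pad_a below 0.05 m or horizontal distance between bell_4 and pad_b below 0.05 m or horizontal distance between bell_4 and pad_c below 0.05 m or horizontal distance between bell_4 and pad_d below 0.05 m))).
It fails at once if the chalice or the glue bottle is knocked over or pushed more than 25 mm (distance of any of chalice, glue_bottle from where it was at the start of the episode above 0.025 m or angle between any of chalice, glue_bottle's own z axis and vertical above 0.5 rad).
It also fails if it takes over 122 s, if anything falls off the work surface, if the arm or the gripper's body presses on something with over 40 N, if the wrist force passes 120 N, or if a joint passes its speed limit or range.

## Working session

There is one attempt and no reset: what is moved stays moved. The work goes in short steps, Python scripts to look and compute and a tool call to move; the robot and the scene stay as the last step left them, time stands still between calls to the robot, and variables do not carry over. Pictures are saved under pics/ and viewed, at most 14 in all, crops included, and the job is handed in when it is done.

Besides the shell and the picture viewer there is one more tool, called after "Request:" as name([rows], argument=value, ...), one row to a line, values as JSON. send_rows: Moves the arm, as the interface text tells. Its arguments: {"type":"object","properties":{"targets":{"type":"array"},"force":{"type":"number"}},"required":["targets"]}

```bash
mkdir -p pics
cat > h.py <<'E'
import numpy as np, cv2
from cell import monitor, read_camera, get_calibration, job, robot
from scipy.spatial.transform import Rotation as R
def rot(o):
    o=np.array(o,float)
    if o.shape==(3,3): return o
    return (R.from_quat(o) if o.size==4 else R.from_euler('xyz',o)).as_matrix()
def cloud(name,dep,pose=None):
    c=get_calibration(name); K=np.array(c["intrinsics"]); D=np.array(c["D"],float)
    h,w=dep.shape; u,v=np.meshgrid(np.arange(w),np.arange(h))
    p=cv2.undistortPoints(np.stack([u,v],-1).reshape(-1,1,2).astype(np.float64),K,D).reshape(h,w,2)
    P=np.stack([p[...,0]*dep,-p[...,1]*dep,-dep],-1)
    if name=="wrist":
        H=np.array(c["hand_eye"]); P=P@H[:3,:3].T+H[:3,3]
        return P@rot(pose[1]).T+np.array(pose[0])
    return P@rot(c["orientation"]).T+np.array(c["origin"])
E
python3 - <<'E'
from h import *
s=monitor.observe(); print(s)
for n in("scene","top"):
    im,d=read_camera(n); cv2.imwrite(f"pics/{n}0.png",im[...,::-1]); np.savez(f"{n}0.npz",im=im,d=d)
    c=get_calibration(n); print(n,c)
print(get_calibration("wrist"),robot.tcp_to_grasp)
E
```

```text
{'time': 0.0, 'qpos': array([ 1.13201430e+00,  3.42741044e-01,  1.52504457e+00, -6.24294005e-06,
        1.27538529e+00, -1.46018260e-01]), 'qvel': array([ 0.00062434, -0.00066383,  0.00148684,  0.0006594 ,  0.00189823,
       -0.00012824]), 'joint_efforts': array([ 8.24990402e-04, -4.31253183e+01, -2.44219369e+01,  7.18711456e-02,
        5.60132798e-02, -1.25544102e-04]), 'tool_pos': array([0.15132559, 0.50228321, 0.22602584]), 'tool_rot': array([-3.14003033e+00, -2.23729422e-04,  2.84883053e+00]), 'contact_force': array([ 0.25576407, -0.50275253, -0.24554183]), 'torque': array([-0.06837713, -0.02511691, -0.02356595]), 'grip_force': 0.0, 'opening': 0.09138620097173875}
scene {'intrinsics': array([[447.43444092,   0.        , 274.5963694 ],
       [  0.        , 447.43444092, 208.41785419],
       [  0.        ,   0.        ,   1.        ]]), 'D': array([-0.12864786,  0.        ,  0.        ,  0.        ,  0.        ]), 'origin': array([ 1.02684162, -0.21884903,  0.89085153]), 'orientation': array([0.60248657, 0.01130892, 1.18385074])}
top {'intrinsics': array([[420.76220634,   0.  
[... 234 characters left out ...]
 0.01148944, 0.91047128]), 'orientation': array([ 0.08566961, -0.01769971, -1.5610261 ])}
{'intrinsics': array([[326.64290925,   0.        , 277.69747649],
       [  0.        , 326.64290925, 208.17834923],
       [  0.        ,   0.        ,   1.        ]]), 'D': array([-0.03624769,  0.        ,  0.        ,  0.        ,  0.        ]), 'hand_eye': array([[-3.71864387e-04,  9.59798755e-01,  2.80688817e-01,
         7.49898365e-02],
       [ 9.99999911e-01,  3.00923943e-04,  2.95836255e-04,
         1.29495897e-04],
       [ 1.99477283e-04,  2.80688902e-01, -9.59798781e-01,
        -1.58837278e-01],
       [ 0.00000000e+00,  0.00000000e+00,  0.00000000e+00,
         1.00000000e+00]])} -0.0188
```

View pics/scene0.png

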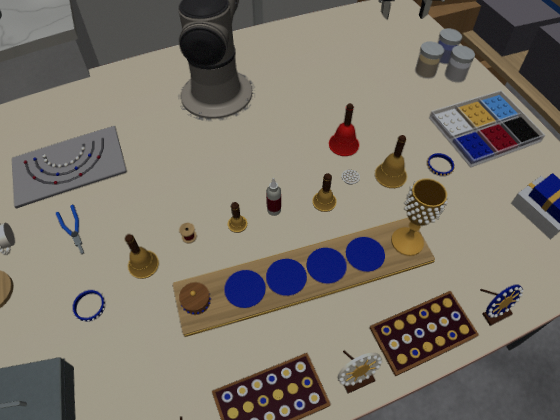

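View pics/top0.png

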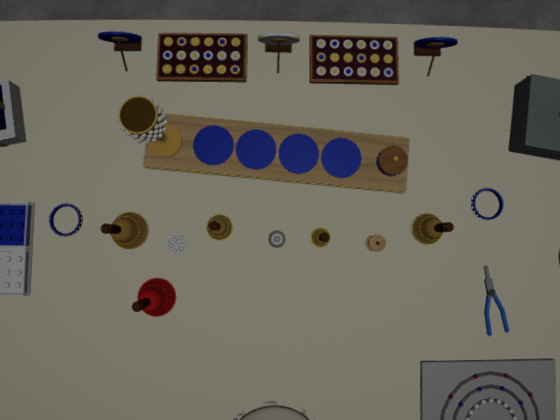

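The top picture has +y to the left.
- Chalice: (140,120), by the left end pad, so that pad is pad_a. Its pads run left to right: (213,145), (256,150), (299,154), (341,158).
- Possible bells: brass at (130,230), brass at (427,229), brass at (219,226), small brass at (320,237), and a red decoy at (157,297) that I exclude.
- Glue bottle: (277,239), between bells 2 and 1.

I'll measure these positions and check them in one crop.

Run:
```python
from h import *
from scipy.optimize import least_squares
px={'b4':(130,230),'b3':(427,229),'b2':(219,226),'b1':(320,237),'red':(157,297),'glue':(277,239),'chal':(140,120)}
C={}
for n in("scene","top"):
    f=np.load(n+"0.npz"); C[n]=(f["im"],cloud(n,f["d"]),f["d"])
P=C["top"][1]
H={'b4':(.144,.076),'b3':(.124,.062),'b2':(.104,.048),'b1':(.084,.034),'red':(.144,.076),'glue':(.124,.0),'chal':(.18,.02)}
for k,(u,v) in px.items():
    p=P[v,u]
    for n in C:
        Q=C[n][1].reshape(-1,3)[C[n][2].ravel()>0]
        m=Q[(np.hypot(*(Q[:,:2]-p[:2]).T)<.08)]
        m0=m[m[:,2]>.022]
        a=m[(m[:,2]>H[k][1]+.008)&(m[:,2]<H[k][0]-.008)]
        r=.017 if k=='glue' else .0095
        if len(a)<5: print(k,n,'few',m0[:,2].max() if len(m0) else 0);continue
        c=least_squares(lambda c:np.hypot(*(a[:,:2]-c).T)-r,a[:,:2].mean(0),loss='soft_l1',f_scale=.002)
        print(k,n,p.round(3),len(a),'top',m0[:,2].max().round(3),'c',c.x.round(4),'rms',np.sqrt((c.fun**2).mean()).round(4))
for n in C:
    im,Q,d=C[n]; i=im.astype(int)
    m=((i[...,2]>100)&(i[...,0]<40)&(i[...,1]<60)).astype(np.uint8)
    N,l,s,ce=cv2.connectedComponentsWithStats(m)
    for j in range(1,N):
        if s[j,4]>800:
            q=Q[l==j]; mc=np.median(q,0); 
            c=[(q[:,t].max()+q[:,t].min())/2 for t in(0,1)]
            print(n,ce[j].round(),s[j,4],'mean',q.mean(0).round(4),'mid',np.round(c,4),'table z')
    T=Q[(d>0)&(np.abs(Q[...,2])<.02)]; print(n,'table z med',np.median(T[:,2]))
im=C["scene"][0][130:290,100:450]; cv2.imwrite("pics/crop.png",cv2.resize(im[...,::-1],None,fx=2.2,fy=2.2))
```

```text
b4 scene [0.472 0.294 0.064] 115 top 0.145 c [0.4735 0.3165] rms 0.0011
b4 top [0.472 0.294 0.064] 91 top 0.147 c [0.4735 0.3164] rms 0.0005
b3 scene [ 0.481 -0.31   0.055] 113 top 0.126 c [ 0.4818 -0.3294] rms 0.0008
b3 top [ 0.481 -0.31   0.055] 81 top 0.126 c [ 0.4837 -0.3293] rms 0.0005
b2 scene [0.454 0.011 0.91 ] 195 top 0.124 c [ 0.4637 -0.0029] rms 0.0039
b2 top [0.454 0.011 0.91 ] 151 top 0.124 c [0.4584 0.0008] rms 0.0048
b1 scene [ 0.462 -0.086  0.08 ] 139 top 0.101 c [ 0.4689 -0.0773] rms 0.039
b1 top [ 0.462 -0.086  0.08 ] 17 top 0.102 c [ 0.4617 -0.0772] rms 0.0198
red scene [0.34  0.235 0.065] 110 top 0.144 c [0.3318 0.2525] rms 0.0014
red top [0.34  0.235 0.065] 80 top 0.146 c [0.3332 0.2528] rms 0.0004
glue scene [ 0.457 -0.001  0.124] 411 top 0.124 c [ 0.4566 -0.    ] rms 0.0063
glue top [ 0.457 -0.001  0.124] 246 top 0.124 c [ 0.4589 -0.0087] rms 0.0178
chal scene [0.657 0.237 0.208] 873 top 0.211 c [0.6782 0.2286] rms 0.0143
chal top [0.657 0.237 0.208] 673 top 0.212 c [0.6562 0.2309] rms 0.0144
scene [365. 254.] 1014 mean [0.6594 0.1356 0.0238] mid [ 0.8212 -0.0198] table z
scene [326. 265.] 1070 mean [0.6508 0.0443 0.0228] mid [ 0.8169 -0.0657] table z
scene [286. 277.] 1134 mean [ 0.6443 -0.0472  0.0258] mid [ 0.8126 -0.1115] table z
scene [245. 288.] 1168 mean [ 0.6368 -0.1385  0.0267] mid [ 0.8087 -0.1572] table z
scene table z med -0.001112971108323757
top table z med 0.0005068258261606839
```

View pics/crop.png

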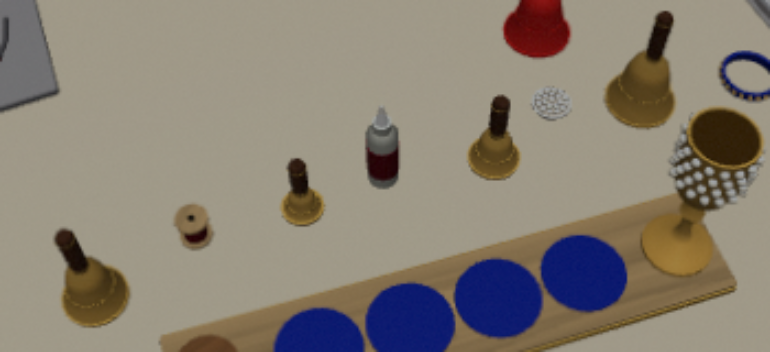

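The crop confirms four brass bells. They are at about (640,75) for the largest, (495,140) for the second smallest, (300,195) for the smallest and (90,280) for the second largest. The glue bottle is at (382,150) and red is excluded. Next I'll refine bell_1, bell_2 and the pads.

Run:
```python
from h import *
from scipy.optimize import least_squares
C={}
for n in("scene","top"):
    f=np.load(n+"0.npz"); C[n]=(f["im"],cloud(n,f["d"]),f["d"])
for k,p,lo,hi in(('b2',(.475,.135),.056,.096),('b1',(.462,-.086),.042,.077)):
  for n in C:
    Q=C[n][1][C[n][2]>0]; a=Q[(np.hypot(*(Q[:,:2]-p).T)<.045)&(Q[:,2]>lo)&(Q[:,2]<hi)]
    c=least_squares(lambda c:np.hypot(*(a[:,:2]-c).T)-.0095,a[:,:2].mean(0),loss='soft_l1',f_scale=.002)
    print(k,n,len(a),c.x.round(4),np.sqrt((c.fun**2).mean()).round(4))
for n in C:
    im,Q,d=C[n]; hsv=cv2.cvtColor(im,cv2.COLOR_RGB2HSV)
    m=((hsv[...,0]>108)&(hsv[...,0]<132)&(hsv[...,1]>170)&(hsv[...,2]>50)&(d>0)).astype(np.uint8)
    N,l,s,ce=cv2.connectedComponentsWithStats(m)
    for j in range(1,N):
        if s[j,4]>700:
            q=Q[l==j]; q=q[(abs(q[:,2]-.023)<.008)]
            if len(q)<500: continue
            (x,y),r=cv2.minEnclosingCircle(q[:,:2].astype(np.float32))
            print(n,ce[j].round(),len(q),'mean',q.mean(0).round(4),'circ',round(x,4),round(y,4),round(r,4))
    Z=Q[(d>0)]; a=Z[(np.hypot(*(Z[:,:2]-(.666,.238)).T)<.06)]
    g=a[(a[:,2]>.12)]; print(n,'chal',g[:,:2].min(0),g[:,:2].max(0))
```

```text
b2 scene 88 [0.4822 0.1225] 0.0009
b2 top 20 [0.4832 0.1217] 0.0002
b1 scene 73 [ 0.4622 -0.0957] 0.0009
b1 top 18 [ 0.4635 -0.0947] 0.0002
scene [365. 254.] 1016 mean [0.6586 0.1365 0.0213] circ 0.6576 0.1366 0.0433
scene [326. 265.] 1072 mean [0.6505 0.0446 0.0211] circ 0.65 0.0457 0.0437
scene [286. 277.] 1125 mean [ 0.6424 -0.0464  0.0212] circ 0.6418 -0.0469 0.0435
scene [245. 288.] 1164 mean [ 0.6347 -0.1379  0.0215] circ 0.6338 -0.1381 0.0435
scene chal [0.63148976 0.20140753] [0.70604131 0.27598514]
top [213. 145.] 1172 mean [0.6574 0.1372 0.0232] circ 0.6577 0.1374 0.0423
top [256. 149.] 1175 mean [0.6493 0.0456 0.0232] circ 0.6494 0.0453 0.0425
top [298. 153.] 1166 mean [ 0.6412 -0.0459  0.0232] circ 0.6418 -0.0465 0.0425
top [341. 157.] 1165 mean [ 0.6334 -0.1375  0.0232] circ 0.6337 -0.138 0.0425
top [ 12. 225.] 502 mean [0.4812 0.5686 0.017 ] circ 0.4806 0.5709 0.049
top chal [0.62761161 0.20336517] [0.70511502 0.28071161]
```

Request:
send_rows([
  {"translation": [0, 0, -1], "spin": 8, "jaw": 0.7},
  {"translation": [0, 0, -2], "spin": 16, "jaw": 0.7},
  {"translation": [0, 0, -3], "spin": 24, "jaw": 0.7},
  {"translation": [0, 0, -4], "spin": 32, "jaw": 0.7},
  {"translation": [0, 0, -5], "spin": 40, "jaw": 0.7},
], force=25)

```text
time: 0.6
tool_pos: [0.1514, 0.5025, 0.2767]
tool_rot: [-3.141, 0.0, 2.145]
contact_force: [0.5, 0.2, -0.5]
opening: 0.0646
grip_force: 0.0
```

Request:
send_rows([
  {"translation": [0, 0, 0], "spin": 8, "jaw": 0.7},
  {"translation": [0, 0, 0], "spin": 16, "jaw": 0.7},
  {"translation": [0, 0, 0], "spin": 24, "jaw": 0.7},
  {"translation": [0, 0, 0], "spin": 33.2, "jaw": 0.7},
  {"translation": [0, 0, 0], "spin": 33.2, "jaw": 0.7},
])

```text
time: 1.1
tool_pos: [0.1515, 0.5025, 0.2764]
tool_rot: [-3.141, 0.001, 1.569]
contact_force: [-0.2, -0.5, -0.6]
opening: 0.0644
grip_force: 0.0
```

Request:
send_rows([
  {"translation": [-2, 4, 0], "spin": 0, "jaw": 0.7},
  {"translation": [-4.5, 8, 0], "spin": 0, "jaw": 0.7},
  {"translation": [-7, 12, 0], "spin": 0, "jaw": 0.7},
  {"translation": [-9, 16, 0], "spin": 0, "jaw": 0.7},
  {"translation": [-11, 20, 0], "spin": 0, "jaw": 0.7},
])

```text
time: 1.6
tool_pos: [0.3529, 0.3916, 0.2767]
tool_rot: [-3.141, -0.0, 1.575]
contact_force: [0.2, 0.8, 0.6]
opening: 0.0642
grip_force: 0.0
```

Request:
send_rows([
  {"translation": [-2.5, 4, 0], "spin": 0, "jaw": 0.7},
  {"translation": [-5, 8, 0], "spin": 0, "jaw": 0.7},
  {"translation": [-7, 11, 0], "spin": 0, "jaw": 0.7},
  {"translation": [-7.6, 12.2, 0], "spin": 0, "jaw": 0.7},
  {"translation": [-7.6, 12.2, 0], "spin": 0, "jaw": 0.7},
])

```text
time: 2.1
tool_pos: [0.4746, 0.3159, 0.276]
tool_rot: [-3.141, 0.0, 1.571]
contact_force: [-1.1, 0.2, 0.3]
opening: 0.0642
grip_force: 0.0
```

```bash
cat > w.py <<'E'
from h import *
import sys
x,y,lo,hi=map(float,sys.argv[1:5])
from scipy.optimize import least_squares
s=monitor.observe(); im,d=read_camera("wrist"); Q=cloud("wrist",d,(s["tool_pos"],s["tool_rot"]))[d>0]
a=Q[(np.hypot(*(Q[:,:2]-(x,y)).T)<.045)&(Q[:,2]>lo)&(Q[:,2]<hi)]
print(s["tool_pos"].round(4),len(a))
if len(a)>8:
    c=least_squares(lambda c:np.hypot(*(a[:,:2]-c).T)-.0095,a[:,:2].mean(0),loss='soft_l1',f_scale=.002)
    print(c.x.round(4),np.sqrt((c.fun**2).mean()).round(4),'d',(c.x-s["tool_pos"][:2]).round(4))
if len(sys.argv)>5: cv2.imwrite(sys.argv[5],im[...,::-1])
E
python3 w.py .4735 .3165 .084 .134
```

```text
[0.4746 0.3159 0.276 ] 156
[0.4728 0.3158] 0.0002 d [-0.0018 -0.0001]
```

Request:
send_rows([
  {"translation": [0, -0.1, 4], "spin": 0, "jaw": 0.7},
  {"translation": [0, -0.1, 8], "spin": 0, "jaw": 0.7},
  {"translation": [0, -0.1, 12], "spin": 0, "jaw": 0.7},
  {"translation": [0, -0.1, 15.5], "spin": 0, "jaw": 0.7},
  {"translation": [0, -0.1, 17.5], "spin": 0, "jaw": 0.7},
])

```text
time: 2.65
tool_pos: [0.4693, 0.3177, 0.0991]
tool_rot: [-3.138, 0.001, 1.575]
contact_force: [0.2, -0.0, 0.3]
opening: 0.0644
grip_force: 0.0
```

Request:
send_rows([
  {"translation": [0, 0, 0], "spin": 0, "jaw": 0.5},
  {"translation": [0, 0, 0], "spin": 0, "jaw": 0.35},
  {"translation": [0, 0, 0], "spin": 0, "jaw": 0.25},
  {"translation": [0, 0, 0], "spin": 0, "jaw": 0.1},
  {"translation": [0, 0, 0], "spin": 0, "jaw": 0},
])

```text
time: 3.15
tool_pos: [0.473, 0.3172, 0.1029]
tool_rot: [3.14, -0.001, 1.571]
contact_force: [0.7, 0.5, -0.5]
opening: 0.029
grip_force: 0.0
```

Request:
send_rows([
  {"translation": [0, 0, 0], "spin": 0, "jaw": 0},
  {"translation": [0, 0, 0], "spin": 0, "jaw": 0},
  {"translation": [0, 0, 0], "spin": 0, "jaw": 0},
  {"translation": [0, 0, -0.5], "spin": 0, "jaw": 0},
  {"translation": [0, 0, -1], "spin": 0, "jaw": 0},
])

```text
time: 3.65
tool_pos: [0.4724, 0.3166, 0.1114]
tool_rot: [-3.141, 0.001, 1.571]
contact_force: [0.4, 0.9, -3.9]
opening: 0.0186
grip_force: 25.0
```

Request:
send_rows([
  {"translation": [0, 0, -1.5], "spin": 0, "jaw": 0},
  {"translation": [0, 0, -4], "spin": 0, "jaw": 0},
  {"translation": [0, 0, -7], "spin": 0, "jaw": 0},
  {"translation": [0, 0, -10], "spin": 0, "jaw": 0},
  {"translation": [0, 0, -12.5], "spin": 0, "jaw": 0},
])

```text
time: 4.15
tool_pos: [0.4728, 0.3168, 0.2384]
tool_rot: [3.141, -0.0, 1.571]
contact_force: [0.3, 0.3, -3.8]
opening: 0.018
grip_force: 25.0
```

Request:
send_rows([
  {"translation": [-3, 0, -0.5], "spin": 0, "jaw": 0},
  {"translation": [-7, 0, -0.5], "spin": 0, "jaw": 0},
  {"translation": [-11, 0, -0.5], "spin": 0, "jaw": 0},
  {"translation": [-15, 0, -0.5], "spin": 0, "jaw": 0},
  {"translation": [-18, 0, -0.5], "spin": 0, "jaw": 0},
])

```text
time: 4.65
tool_pos: [0.4723, 0.1346, 0.2417]
tool_rot: [-3.141, 0.001, 1.57]
contact_force: [1.0, -0.3, -2.9]
opening: 0.0182
grip_force: 25.0
```

Request:
send_rows([
  {"translation": [0, 3, 0], "spin": 0, "jaw": 0},
  {"translation": [0, 7, 0], "spin": 0, "jaw": 0},
  {"translation": [0, 11, 0], "spin": 0, "jaw": 0},
  {"translation": [0, 15, 0], "spin": 0, "jaw": 0},
  {"translation": [0, 18.5, 0], "spin": 0, "jaw": 0},
])

```text
time: 5.15
tool_pos: [0.6593, 0.1365, 0.2413]
tool_rot: [-3.141, 0.0, 1.571]
contact_force: [0.7, 0.5, -3.3]
opening: 0.0185
grip_force: 25.0
```

Request:
send_rows([
  {"translation": [0, 0, 0], "spin": 0, "jaw": 0},
  {"translation": [0, 0, 0], "spin": 0, "jaw": 0},
  {"translation": [0, 0, 0], "spin": 0, "jaw": 0},
  {"translation": [0, 0, 0], "spin": 0, "jaw": 0},
  {"translation": [0, 0, 0], "spin": 0, "jaw": 0},
])

```text
time: 5.65
tool_pos: [0.6571, 0.1371, 0.2426]
tool_rot: [3.141, -0.0, 1.572]
contact_force: [-0.5, 0.3, -3.3]
opening: 0.0184
grip_force: 25.0
```

Run:
```python
from h import *
s=monitor.observe();print(s["tool_pos"],s["tool_rot"],s["contact_force"],s["torque"])
im,d=read_camera("scene");cv2.imwrite("pics/s1.png",im[...,::-1])
Q=cloud("scene",d);i=im.astype(int);P=Q[d>0]
a=P[(np.hypot(*(P[:,:2]-s["tool_pos"][:2]).T)<.05)&(P[:,2]>.1)&(P[:,2]<.2)]
print(a.min(0),a.max(0),len(a))
```

```text
[0.6570925  0.13706011 0.24263467] [ 3.14072019e+00 -1.57776130e-04  1.57152718e+00] [-0.46057158  0.33426312 -3.29304374] [-0.09764031  0.03896582 -0.02537205]
[0.61683106 0.09392191 0.13649768] [0.70081479 0.17543379 0.19999566] 1041
```

View pics/s1.png

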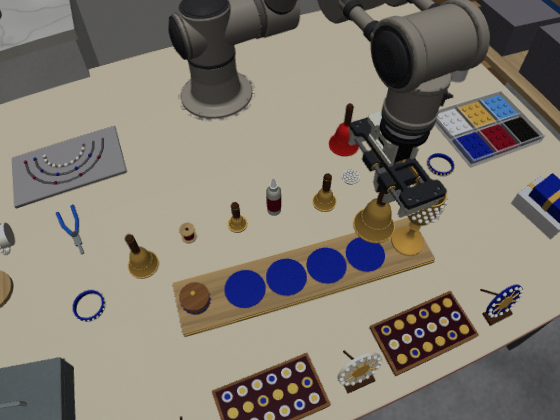

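The bell hangs upright over pad_a at (375,215), clear of the chalice at (415,225). Lowering it.

Request:
send_rows([
  {"translation": [0, 0, 2], "spin": 0, "jaw": 0},
  {"translation": [0, 0, 4.5], "spin": 0, "jaw": 0},
  {"translation": [0, 0, 7], "spin": 0, "jaw": 0},
  {"translation": [0, 0, 9], "spin": 0, "jaw": 0},
  {"translation": [0, 0, 10], "spin": 0, "jaw": 0},
])

```text
time: 6.2
tool_pos: [0.6565, 0.1369, 0.14]
tool_rot: [-3.139, 0.0, 1.571]
contact_force: [-0.6, 0.2, -2.5]
opening: 0.0181
grip_force: 25.0
```

Request:
send_rows([
  {"translation": [0, 0, 0.3], "spin": 0, "jaw": 0},
  {"translation": [0, 0, 0.6], "spin": 0, "jaw": 0},
  {"translation": [0, 0, 0.9], "spin": 0, "jaw": 0},
  {"translation": [0, 0, 1.2], "spin": 0, "jaw": 0},
  {"translation": [0, 0, 1.4], "spin": 0, "jaw": 0},
])

```text
time: 6.7
tool_pos: [0.6579, 0.1369, 0.128]
tool_rot: [3.141, -0.0, 1.571]
contact_force: [-0.3, 0.2, -4.0]
opening: 0.0186
grip_force: 25.0
```

Request:
send_rows([
  {"translation": [0, 0, 0], "spin": 0, "jaw": 0},
  {"translation": [0, 0, 0], "spin": 0, "jaw": 0},
  {"translation": [0, 0, 0], "spin": 0, "jaw": 0},
  {"translation": [0, 0, 0], "spin": 0, "jaw": 0},
  {"translation": [0, 0, 0], "spin": 0, "jaw": 0},
])

```text
time: 7.2
tool_pos: [0.6577, 0.1369, 0.1278]
tool_rot: [3.141, -0.0, 1.571]
contact_force: [-0.6, -0.1, -2.7]
opening: 0.0185
grip_force: 25.0
```

Not touching yet, so I'll go down in small steps until the force changes.

Request:
send_rows([
  {"translation": [0, 0, 0.1], "spin": 0, "jaw": 0},
  {"translation": [0, 0, 0.2], "spin": 0, "jaw": 0},
  {"translation": [0, 0, 0.2], "spin": 0, "jaw": 0},
  {"translation": [0, 0, 0.2], "spin": 0, "jaw": 0},
  {"translation": [0, 0, 0.2], "spin": 0, "jaw": 0},
])

```text
time: 7.7
tool_pos: [0.6578, 0.1368, 0.1259]
tool_rot: [3.141, -0.0, 1.571]
contact_force: [-0.5, 1.0, -1.1]
opening: 0.018
grip_force: 25.0
```

Request:
send_rows([
  {"translation": [0, 0, 0.1], "spin": 0, "jaw": 0},
  {"translation": [0, 0, 0.1], "spin": 0, "jaw": 0},
  {"translation": [0, 0, 0.1], "spin": 0, "jaw": 0},
  {"translation": [0, 0, 0.1], "spin": 0, "jaw": 0},
  {"translation": [0, 0, 0.1], "spin": 0, "jaw": 0},
])

```text
time: 8.2
tool_pos: [0.658, 0.1367, 0.1258]
tool_rot: [3.14, 0.0, 1.571]
contact_force: [-1.4, -2.3, 5.3]
opening: 0.0185
grip_force: 25.0
```

Request:
send_rows([
  {"translation": [0, 0, 0], "spin": 0, "jaw": 0.2},
  {"translation": [0, 0, 0], "spin": 0, "jaw": 0.3},
  {"translation": [0, 0, 0], "spin": 0, "jaw": 0.45},
  {"translation": [0, 0, 0], "spin": 0, "jaw": 0.6},
  {"translation": [0, 0, 0], "spin": 0, "jaw": 0.6},
])

```text
time: 8.7
tool_pos: [0.6576, 0.137, 0.1244]
tool_rot: [-3.141, -0.0, 1.571]
contact_force: [0.4, 1.2, 1.0]
opening: 0.0455
grip_force: 0.0
```

Request:
send_rows([
  {"translation": [0, 0, -1], "spin": 0, "jaw": 0.6},
  {"translation": [0, 0, -3], "spin": 0, "jaw": 0.6},
  {"translation": [0, 0, -6], "spin": 0, "jaw": 0.6},
  {"translation": [0, 0, -9], "spin": 0, "jaw": 0.6},
  {"translation": [0, 0, -12.5], "spin": 0, "jaw": 0.6},
])

```text
time: 9.2
tool_pos: [0.6573, 0.1369, 0.2511]
tool_rot: [-3.141, -0.0, 1.571]
contact_force: [0.5, -0.2, -0.9]
opening: 0.0551
grip_force: 0.0
```

Request:
send_rows([
  {"translation": [-0.3, -3.5, 0], "spin": 0, "jaw": 0.6},
  {"translation": [-0.6, -8, 0], "spin": 0, "jaw": 0.6},
  {"translation": [-1, -12.5, 0], "spin": 0, "jaw": 0.6},
  {"translation": [-1.5, -17, 0], "spin": 0, "jaw": 0.6},
  {"translation": [-1.5, -17.5, 0], "spin": 0, "jaw": 0.6},
])

```text
time: 9.7
tool_pos: [0.4776, 0.1217, 0.2503]
tool_rot: [-3.139, 0.0, 1.572]
contact_force: [-0.3, -0.4, -1.3]
opening: 0.0551
grip_force: 0.0
```

Request:
send_rows([
  {"translation": [0, 0, 3], "spin": 0, "jaw": 0.6},
  {"translation": [0, 0, 5], "spin": 0, "jaw": 0.6},
  {"translation": [0, 0, 5], "spin": 0, "jaw": 0.6},
  {"translation": [0, 0, 5], "spin": 0, "jaw": 0.6},
  {"translation": [0, 0, 5], "spin": 0, "jaw": 0.6},
])

```text
time: 10.2
tool_pos: [0.4838, 0.1219, 0.2011]
tool_rot: [3.139, -0.0, 1.571]
contact_force: [0.3, 0.0, -0.1]
opening: 0.0555
grip_force: 0.0
```

```bash
python3 w.py .483 .122 .056 .096
python3 - <<'E'
from h import *
from scipy.optimize import least_squares
im,d=read_camera("scene");P=cloud("scene",d)[d>0]
a=P[(np.hypot(*(P[:,:2]-(.658,.137)).T)<.045)&(P[:,2]>.107)&(P[:,2]<.157)]
for b in(a,a[a[:,2]<.13],a[a[:,2]>.13]):
    c=least_squares(lambda c:np.hypot(*(b[:,:2]-c).T)-.0095,b[:,:2].mean(0),loss='soft_l1',f_scale=.002);print(len(b),c.x)
E
```

```text
[0.4838 0.1219 0.2011] 167
[0.4821 0.1219] 0.0002 d [-0.0018 -0.    ]
116 [0.65895692 0.13475715]
51 [0.6590533  0.13478378]
65 [0.6588811 0.1347352]
```

Request:
send_rows([
  {"translation": [0, -0.1, 4], "spin": 0, "jaw": 0.6},
  {"translation": [0, -0.1, 8], "spin": 0, "jaw": 0.6},
  {"translation": [0, -0.1, 11], "spin": 0, "jaw": 0.6},
  {"translation": [0, -0.1, 13], "spin": 0, "jaw": 0.6},
  {"translation": [0, -0.1, 13.8], "spin": 0, "jaw": 0.6},
])

```text
time: 10.8
tool_pos: [0.4811, 0.1218, 0.0604]
tool_rot: [-3.139, 0.0, 1.571]
contact_force: [-0.8, -0.4, 0.2]
opening: 0.0554
grip_force: 0.0
```

Request:
send_rows([
  {"translation": [0, 0, 0], "spin": 0, "jaw": 0.5},
  {"translation": [0, 0, 0], "spin": 0, "jaw": 0.35},
  {"translation": [0, 0, 0], "spin": 0, "jaw": 0.25},
  {"translation": [0, 0, 0], "spin": 0, "jaw": 0.1},
  {"translation": [0, 0, 0], "spin": 0, "jaw": 0},
])

```text
time: 11.3
tool_pos: [0.4821, 0.1219, 0.0624]
tool_rot: [3.14, -0.0, 1.571]
contact_force: [-0.5, 0.4, -0.9]
opening: 0.0194
grip_force: 0.5
```

Request:
send_rows([
  {"translation": [0, 0, 0], "spin": 0, "jaw": 0},
  {"translation": [0, 0, 0], "spin": 0, "jaw": 0},
  {"translation": [0, 0, 0], "spin": 0, "jaw": 0},
  {"translation": [0, 0, -0.5], "spin": 0, "jaw": 0},
  {"translation": [0, 0, -1], "spin": 0, "jaw": 0},
])

```text
time: 11.8
tool_pos: [0.4814, 0.1218, 0.0717]
tool_rot: [-3.141, -0.0, 1.571]
contact_force: [-0.5, -0.4, -0.8]
opening: 0.0187
grip_force: 25.0
```

Request:
send_rows([
  {"translation": [0, 0, -1.5], "spin": 0, "jaw": 0},
  {"translation": [0, 0, -4], "spin": 0, "jaw": 0},
  {"translation": [0, 0, -7], "spin": 0, "jaw": 0},
  {"translation": [0, 0, -10], "spin": 0, "jaw": 0},
  {"translation": [0, 0, -12], "spin": 0, "jaw": 0},
])

```text
time: 12.3
tool_pos: [0.4821, 0.1219, 0.194]
tool_rot: [3.139, -0.0, 1.571]
contact_force: [0.4, 0.1, -0.5]
opening: 0.018
grip_force: 25.0
```

Request:
send_rows([
  {"translation": [-3, 3, 0], "spin": 0, "jaw": 0},
  {"translation": [-6.4, 6, 0], "spin": 0, "jaw": 0},
  {"translation": [-9.8, 9.2, 0], "spin": 0, "jaw": 0},
  {"translation": [-13.4, 12.6, 0], "spin": 0, "jaw": 0},
  {"translation": [-16.2, 15.4, 0], "spin": 0, "jaw": 0},
])

```text
time: 12.8
tool_pos: [0.6369, -0.0424, 0.1916]
tool_rot: [3.142, 0.0, 1.57]
contact_force: [1.1, -0.5, -1.2]
opening: 0.0184
grip_force: 25.0
```

Request:
send_rows([
  {"translation": [-0.6, 0.6, 0], "spin": 0, "jaw": 0},
  {"translation": [-0.6, 0.6, 2], "spin": 0, "jaw": 0},
  {"translation": [-0.6, 0.6, 4.5], "spin": 0, "jaw": 0},
  {"translation": [-0.6, 0.6, 7], "spin": 0, "jaw": 0},
  {"translation": [-0.6, 0.6, 8], "spin": 0, "jaw": 0},
])

```text
time: 13.3
tool_pos: [0.6398, -0.0452, 0.109]
tool_rot: [-3.136, -0.001, 1.572]
contact_force: [-1.0, 0.2, -2.2]
opening: 0.0185
grip_force: 25.0
```

Request:
send_rows([
  {"translation": [0, 0, 0], "spin": 0, "jaw": 0},
  {"translation": [0, 0, 0.3], "spin": 0, "jaw": 0},
  {"translation": [0, 0, 0.6], "spin": 0, "jaw": 0},
  {"translation": [0, 0, 0.9], "spin": 0, "jaw": 0},
  {"translation": [0, 0, 1.2], "spin": 0, "jaw": 0},
])

```text
time: 13.8
tool_pos: [0.642, -0.0461, 0.1001]
tool_rot: [3.141, 0.0, 1.571]
contact_force: [0.2, 0.5, -1.7]
opening: 0.0186
grip_force: 25.0
```

Request:
send_rows([
  {"translation": [0, 0, 0.1], "spin": 0, "jaw": 0},
  {"translation": [0, 0, 0.1], "spin": 0, "jaw": 0},
  {"translation": [0, 0, 0.2], "spin": 0, "jaw": 0},
  {"translation": [0, 0, 0.3], "spin": 0, "jaw": 0},
  {"translation": [0, 0, 0.3], "spin": 0, "jaw": 0},
])

```text
time: 14.3
tool_pos: [0.6417, -0.0461, 0.0966]
tool_rot: [-3.141, -0.0, 1.571]
contact_force: [-0.4, -0.3, -2.1]
opening: 0.0184
grip_force: 25.0
```

Request:
send_rows([
  {"translation": [0, 0, 0.3], "spin": 0, "jaw": 0},
  {"translation": [0, 0, 0.6], "spin": 0, "jaw": 0},
  {"translation": [0, 0, 0.9], "spin": 0, "jaw": 0},
  {"translation": [0, 0, 0.9], "spin": 0, "jaw": 0},
  {"translation": [0, 0, 0.9], "spin": 0, "jaw": 0},
])

```text
time: 14.8
tool_pos: [0.6417, -0.0461, 0.0876]
tool_rot: [-3.141, -0.0, 1.571]
contact_force: [0.5, 0.3, -1.9]
opening: 0.0185
grip_force: 25.0
```

Request:
send_rows([
  {"translation": [0, 0, 0.1], "spin": 0, "jaw": 0},
  {"translation": [0, 0, 0.2], "spin": 0, "jaw": 0},
  {"translation": [0, 0, 0.2], "spin": 0, "jaw": 0},
  {"translation": [0, 0, 0.2], "spin": 0, "jaw": 0},
  {"translation": [0, 0, 0.2], "spin": 0, "jaw": 0},
])

```text
time: 15.3
tool_pos: [0.6418, -0.0461, 0.0857]
tool_rot: [3.142, -0.0, 1.571]
contact_force: [-1.1, -0.5, -0.9]
opening: 0.0184
grip_force: 25.0
```

Request:
send_rows([
  {"translation": [0, 0, 0.1], "spin": 0, "jaw": 0},
  {"translation": [0, 0, 0.1], "spin": 0, "jaw": 0},
  {"translation": [0, 0, 0.1], "spin": 0, "jaw": 0},
  {"translation": [0, 0, 0.1], "spin": 0, "jaw": 0},
  {"translation": [0, 0, 0.1], "spin": 0, "jaw": 0},
])

```text
time: 15.8
tool_pos: [0.6419, -0.0462, 0.0853]
tool_rot: [3.141, 0.0, 1.571]
contact_force: [-2.3, 0.3, 6.0]
opening: 0.0187
grip_force: 25.0
```

Request:
send_rows([
  {"translation": [0, 0, 0], "spin": 0, "jaw": 0.2},
  {"translation": [0, 0, 0], "spin": 0, "jaw": 0.3},
  {"translation": [0, 0, 0], "spin": 0, "jaw": 0.45},
  {"translation": [0, 0, 0], "spin": 0, "jaw": 0.6},
  {"translation": [0, 0, 0], "spin": 0, "jaw": 0.6},
])

```text
time: 16.3
tool_pos: [0.6417, -0.0461, 0.0844]
tool_rot: [-3.141, -0.0, 1.571]
contact_force: [0.1, 0.0, 0.2]
opening: 0.0462
grip_force: 0.0
```

Request:
send_rows([
  {"translation": [0, 0, -1], "spin": 0, "jaw": 0.6},
  {"translation": [0, 0, -3], "spin": 0, "jaw": 0.6},
  {"translation": [0, 0, -6], "spin": 0, "jaw": 0.6},
  {"translation": [0, 0, -9], "spin": 0, "jaw": 0.6},
  {"translation": [0, 0, -12], "spin": 0, "jaw": 0.6},
])

```text
time: 16.8
tool_pos: [0.6417, -0.0461, 0.2067]
tool_rot: [3.141, 0.0, 1.571]
contact_force: [0.1, 1.1, -0.5]
opening: 0.0552
grip_force: 0.0
```

Request:
send_rows([
  {"translation": [-1, -3.5, 0], "spin": 0, "jaw": 0.6},
  {"translation": [-2, -8, 0], "spin": 0, "jaw": 0.6},
  {"translation": [-3.5, -12.5, 0], "spin": 0, "jaw": 0.6},
  {"translation": [-4.5, -17, 0], "spin": 0, "jaw": 0.6},
  {"translation": [-4.9, -17.9, 0], "spin": 0, "jaw": 0.6},
])

```text
time: 17.3
tool_pos: [0.4586, -0.0952, 0.2053]
tool_rot: [-3.14, -0.0, 1.57]
contact_force: [0.4, -0.6, -0.2]
opening: 0.055
grip_force: 0.0
```

Request:
send_rows([
  {"translation": [0, 0, 2], "spin": 0, "jaw": 0.6},
  {"translation": [0, 0, 3], "spin": 0, "jaw": 0.6},
  {"translation": [0, 0, 3], "spin": 0, "jaw": 0.6},
  {"translation": [0, 0, 3], "spin": 0, "jaw": 0.6},
  {"translation": [0, 0, 3], "spin": 0, "jaw": 0.6},
])

```text
time: 17.8
tool_pos: [0.4635, -0.0952, 0.1752]
tool_rot: [3.141, 0.0, 1.572]
contact_force: [-0.0, -1.3, 0.1]
opening: 0.055
grip_force: 0.0
```

```bash
python3 w.py .463 -.095 .042 .077
```

```text
[ 0.4635 -0.0952  0.1752] 164
[ 0.4624 -0.0957] 0.0002 d [-0.0011 -0.0006]
```

Request:
send_rows([
  {"translation": [0, -0.1, 4], "spin": 0, "jaw": 0.6},
  {"translation": [0, -0.1, 8], "spin": 0, "jaw": 0.6},
  {"translation": [0, -0.1, 11], "spin": 0, "jaw": 0.6},
  {"translation": [0, -0.1, 12.5], "spin": 0, "jaw": 0.6},
  {"translation": [0, -0.1, 13.2], "spin": 0, "jaw": 0.6},
])

```text
time: 18.35
tool_pos: [0.4614, -0.0949, 0.0414]
tool_rot: [-3.14, -0.001, 1.571]
contact_force: [0.5, -0.2, -0.1]
opening: 0.0552
grip_force: 0.0
```

Request:
send_rows([
  {"translation": [0, 0, 0], "spin": 0, "jaw": 0.5},
  {"translation": [0, 0, 0], "spin": 0, "jaw": 0.35},
  {"translation": [0, 0, 0], "spin": 0, "jaw": 0.25},
  {"translation": [0, 0, 0], "spin": 0, "jaw": 0.1},
  {"translation": [0, 0, 0], "spin": 0, "jaw": 0},
])

```text
time: 18.85
tool_pos: [0.4621, -0.0953, 0.0433]
tool_rot: [3.14, 0.0, 1.571]
contact_force: [-1.0, 0.7, -0.3]
opening: 0.0197
grip_force: 0.0
```

Request:
send_rows([
  {"translation": [0, 0, 0], "spin": 0, "jaw": 0},
  {"translation": [0, 0, 0], "spin": 0, "jaw": 0},
  {"translation": [0, 0, 0], "spin": 0, "jaw": 0},
  {"translation": [0, 0, -0.5], "spin": 0, "jaw": 0},
  {"translation": [0, 0, -1], "spin": 0, "jaw": 0},
])

```text
time: 19.35
tool_pos: [0.4615, -0.0951, 0.0528]
tool_rot: [-3.141, -0.0, 1.571]
contact_force: [0.3, 0.5, -0.4]
opening: 0.0184
grip_force: 25.0
```

Request:
send_rows([
  {"translation": [0, 0, -1.5], "spin": 0, "jaw": 0},
  {"translation": [0, 0, -4], "spin": 0, "jaw": 0},
  {"translation": [0, 0, -7], "spin": 0, "jaw": 0},
  {"translation": [0, 0, -10], "spin": 0, "jaw": 0},
  {"translation": [0, 0, -12], "spin": 0, "jaw": 0},
])

```text
time: 19.85
tool_pos: [0.4622, -0.0953, 0.175]
tool_rot: [3.139, 0.001, 1.571]
contact_force: [-0.4, 0.1, -1.1]
opening: 0.0186
grip_force: 25.0
```

Request:
send_rows([
  {"translation": [-0.8, 3.5, 0], "spin": 0, "jaw": 0},
  {"translation": [-1.8, 7.5, 0], "spin": 0, "jaw": 0},
  {"translation": [-2.8, 11.5, 0], "spin": 0, "jaw": 0},
  {"translation": [-3.8, 15.5, 0], "spin": 0, "jaw": 0},
  {"translation": [-4.2, 17.2, 0], "spin": 0, "jaw": 0},
])

```text
time: 20.35
tool_pos: [0.6362, -0.1379, 0.1722]
tool_rot: [3.141, 0.0, 1.571]
contact_force: [0.1, -0.1, -0.6]
opening: 0.0182
grip_force: 25.0
```

Request:
send_rows([
  {"translation": [0, 0, 0], "spin": 0, "jaw": 0},
  {"translation": [0, 0, 2], "spin": 0, "jaw": 0},
  {"translation": [0, 0, 4.5], "spin": 0, "jaw": 0},
  {"translation": [0, 0, 7], "spin": 0, "jaw": 0},
  {"translation": [0, 0, 8], "spin": 0, "jaw": 0},
])

```text
time: 20.85
tool_pos: [0.6313, -0.1363, 0.0904]
tool_rot: [-3.137, -0.002, 1.571]
contact_force: [0.8, -0.5, -2.0]
opening: 0.0182
grip_force: 25.0
```

Request:
send_rows([
  {"translation": [0, 0, 0.5], "spin": 0, "jaw": 0},
  {"translation": [0, 0, 1], "spin": 0, "jaw": 0},
  {"translation": [0, 0, 1.5], "spin": 0, "jaw": 0},
  {"translation": [0, 0, 2], "spin": 0, "jaw": 0},
  {"translation": [0, 0, 2.3], "spin": 0, "jaw": 0},
])

```text
time: 21.35
tool_pos: [0.6338, -0.1371, 0.0697]
tool_rot: [3.141, 0.0, 1.571]
contact_force: [-0.0, 1.1, -0.1]
opening: 0.0182
grip_force: 25.0
```

Request:
send_rows([
  {"translation": [0, 0, 0.1], "spin": 0, "jaw": 0},
  {"translation": [0, 0, 0.2], "spin": 0, "jaw": 0},
  {"translation": [0, 0, 0.3], "spin": 0, "jaw": 0},
  {"translation": [0, 0, 0.3], "spin": 0, "jaw": 0},
  {"translation": [0, 0, 0.3], "spin": 0, "jaw": 0},
])

```text
time: 21.85
tool_pos: [0.6339, -0.1371, 0.0668]
tool_rot: [3.141, -0.0, 1.571]
contact_force: [0.0, -0.3, -0.4]
opening: 0.0183
grip_force: 25.0
```

Request:
send_rows([
  {"translation": [0, 0, 0.1], "spin": 0, "jaw": 0},
  {"translation": [0, 0, 0.1], "spin": 0, "jaw": 0},
  {"translation": [0, 0, 0.1], "spin": 0, "jaw": 0},
  {"translation": [0, 0, 0.1], "spin": 0, "jaw": 0},
  {"translation": [0, 0, 0.1], "spin": 0, "jaw": 0},
])

```text
time: 22.35
tool_pos: [0.634, -0.1372, 0.0663]
tool_rot: [3.141, 0.0, 1.571]
contact_force: [-2.1, -0.3, 5.0]
opening: 0.0186
grip_force: 25.0
```

Request:
send_rows([
  {"translation": [0, 0, 0], "spin": 0, "jaw": 0},
  {"translation": [0, 0, 0], "spin": 0, "jaw": 0},
  {"translation": [0, 0, 0], "spin": 0, "jaw": 0},
  {"translation": [0, 0, 0], "spin": 0, "jaw": 0},
  {"translation": [0, 0, 0], "spin": 0, "jaw": 0},
])

```text
time: 22.85
tool_pos: [0.634, -0.1372, 0.0663]
tool_rot: [3.141, 0.0, 1.571]
contact_force: [-1.8, 1.4, 5.4]
opening: 0.0185
grip_force: 25.0
```

Request:
send_rows([
  {"translation": [0, 0, 0], "spin": 0, "jaw": 0.2},
  {"translation": [0, 0, 0], "spin": 0, "jaw": 0.3},
  {"translation": [0, 0, 0], "spin": 0, "jaw": 0.45},
  {"translation": [0, 0, 0], "spin": 0, "jaw": 0.6},
  {"translation": [0, 0, 0], "spin": 0, "jaw": 0.6},
])

```text
time: 23.35
tool_pos: [0.6337, -0.1371, 0.0653]
tool_rot: [-3.141, -0.0, 1.571]
contact_force: [-0.3, -0.1, -0.4]
opening: 0.0459
grip_force: 0.0
```

Request:
send_rows([
  {"translation": [0, 0, -1], "spin": 0, "jaw": 0.6},
  {"translation": [0, 0, -4], "spin": 0, "jaw": 0.6},
  {"translation": [0, 0, -8], "spin": 0, "jaw": 0.6},
  {"translation": [0, 0, -12], "spin": 0, "jaw": 0.6},
  {"translation": [0, 0, -15], "spin": 0, "jaw": 0.6},
])

```text
time: 23.85
tool_pos: [0.6343, -0.1373, 0.2196]
tool_rot: [3.138, 0.001, 1.571]
contact_force: [0.2, -0.3, 0.1]
opening: 0.0551
grip_force: 0.0
```

Request:
send_rows([
  {"translation": [-3.5, -2.5, 0], "spin": 0, "jaw": 0.6},
  {"translation": [-7, -5.5, 0], "spin": 0, "jaw": 0.6},
  {"translation": [-10.5, -8.5, 0], "spin": 0, "jaw": 0.6},
  {"translation": [-14, -11.5, 0], "spin": 0, "jaw": 0.6},
  {"translation": [-17.5, -14, 0], "spin": 0, "jaw": 0.6},
])

```text
time: 24.35
tool_pos: [0.4923, -0.3133, 0.2168]
tool_rot: [3.141, 0.001, 1.571]
contact_force: [0.2, -0.1, -0.5]
opening: 0.0547
grip_force: 0.0
```

Request:
send_rows([
  {"translation": [-1.7, -1.1, 0], "spin": 0, "jaw": 0.6},
  {"translation": [-1.7, -1.1, 0], "spin": 0, "jaw": 0.6},
  {"translation": [-1.7, -1.1, 0], "spin": 0, "jaw": 0.6},
  {"translation": [-1.7, -1.1, 0], "spin": 0, "jaw": 0.6},
  {"translation": [-1.7, -1.1, 0], "spin": 0, "jaw": 0.6},
])

```text
time: 24.85
tool_pos: [0.4836, -0.3281, 0.2158]
tool_rot: [3.141, -0.0, 1.573]
contact_force: [-0.7, 0.0, -0.2]
opening: 0.0551
grip_force: 0.0
```

```bash
python3 w.py .483 -.3293 .070 .115
```

```text
[ 0.4836 -0.3281  0.2158] 209
[ 0.483  -0.3295] 0.0002 d [-0.0006 -0.0014]
```

Request:
send_rows([
  {"translation": [-0.1, 0, 4], "spin": 0, "jaw": 0.6},
  {"translation": [-0.1, 0, 8], "spin": 0, "jaw": 0.6},
  {"translation": [-0.1, 0, 11], "spin": 0, "jaw": 0.6},
  {"translation": [-0.1, 0, 12.6], "spin": 0, "jaw": 0.6},
  {"translation": [-0.1, 0, 13.4], "spin": 0, "jaw": 0.6},
])

```text
time: 25.4
tool_pos: [0.4826, -0.3289, 0.0798]
tool_rot: [-3.139, -0.002, 1.572]
contact_force: [1.2, 0.5, -0.1]
opening: 0.0551
grip_force: 0.0
```

Request:
send_rows([
  {"translation": [0, 0, 0], "spin": 0, "jaw": 0.5},
  {"translation": [0, 0, 0], "spin": 0, "jaw": 0.35},
  {"translation": [0, 0, 0], "spin": 0, "jaw": 0.25},
  {"translation": [0, 0, 0], "spin": 0, "jaw": 0.1},
  {"translation": [0, 0, 0], "spin": 0, "jaw": 0},
])

```text
time: 25.9
tool_pos: [0.4831, -0.3304, 0.0824]
tool_rot: [3.141, 0.001, 1.571]
contact_force: [-2.3, -0.1, 0.5]
opening: 0.0197
grip_force: 0.6
```

Request:
send_rows([
  {"translation": [0, 0, 0], "spin": 0, "jaw": 0},
  {"translation": [0, 0, 0], "spin": 0, "jaw": 0},
  {"translation": [0, 0, 0], "spin": 0, "jaw": 0},
  {"translation": [0, 0, -0.5], "spin": 0, "jaw": 0},
  {"translation": [0, 0, -1], "spin": 0, "jaw": 0},
])

```text
time: 26.4
tool_pos: [0.4825, -0.3298, 0.0913]
tool_rot: [-3.141, -0.001, 1.571]
contact_force: [-0.8, -0.7, -2.3]
opening: 0.0184
grip_force: 25.0
```

Request:
send_rows([
  {"translation": [0, 0, -1.5], "spin": 0, "jaw": 0},
  {"translation": [0, 0, -5], "spin": 0, "jaw": 0},
  {"translation": [0, 0, -9], "spin": 0, "jaw": 0},
  {"translation": [0, 0, -12.5], "spin": 0, "jaw": 0},
  {"translation": [0, 0, -15], "spin": 0, "jaw": 0},
])

```text
time: 26.9
tool_pos: [0.4832, -0.3304, 0.2444]
tool_rot: [3.14, 0.002, 1.571]
contact_force: [0.4, 0.5, -3.4]
opening: 0.0182
grip_force: 25.0
```

Request:
send_rows([
  {"translation": [3.5, 1.5, 0], "spin": 0, "jaw": 0},
  {"translation": [7.5, 3.3, 0], "spin": 0, "jaw": 0},
  {"translation": [11.5, 5.1, 0], "spin": 0, "jaw": 0},
  {"translation": [15.5, 6.9, 0], "spin": 0, "jaw": 0},
  {"translation": [19.5, 8.7, 0], "spin": 0, "jaw": 0},
])

```text
time: 27.4
tool_pos: [0.57, -0.1334, 0.2416]
tool_rot: [-3.141, -0.0, 1.571]
contact_force: [-0.5, 0.2, -3.2]
opening: 0.0185
grip_force: 25.0
```

Request:
send_rows([
  {"translation": [4, 1.8, 0], "spin": 0, "jaw": 0},
  {"translation": [8, 3.6, 0], "spin": 0, "jaw": 0},
  {"translation": [12, 5.4, 0], "spin": 0, "jaw": 0},
  {"translation": [15.5, 7, 0], "spin": 0, "jaw": 0},
  {"translation": [18, 8, 0], "spin": 0, "jaw": 0},
])

```text
time: 27.9
tool_pos: [0.6501, 0.0478, 0.2412]
tool_rot: [-3.141, -0.001, 1.573]
contact_force: [0.4, 0.3, -2.0]
opening: 0.0185
grip_force: 25.0
```

Request:
send_rows([
  {"translation": [0, 0, 0], "spin": 0, "jaw": 0},
  {"translation": [0, 0, 0], "spin": 0, "jaw": 0},
  {"translation": [0, 0, 0], "spin": 0, "jaw": 0},
  {"translation": [0, 0, 0], "spin": 0, "jaw": 0},
  {"translation": [0, 0, 0], "spin": 0, "jaw": 0},
])

```text
time: 28.4
tool_pos: [0.6495, 0.0438, 0.2419]
tool_rot: [3.141, 0.0, 1.57]
contact_force: [-0.2, -0.0, -2.6]
opening: 0.0184
grip_force: 25.0
```

Request:
send_rows([
  {"translation": [0.1, 0, 2], "spin": 0, "jaw": 0},
  {"translation": [0.1, 0, 5], "spin": 0, "jaw": 0},
  {"translation": [0.1, 0, 8], "spin": 0, "jaw": 0},
  {"translation": [0.1, 0, 10], "spin": 0, "jaw": 0},
  {"translation": [0.1, 0, 11], "spin": 0, "jaw": 0},
])

```text
time: 28.9
tool_pos: [0.6486, 0.0453, 0.1296]
tool_rot: [-3.138, -0.0, 1.57]
contact_force: [-0.2, 0.1, -2.8]
opening: 0.0186
grip_force: 25.0
```

Request:
send_rows([
  {"translation": [0, 0, 0.5], "spin": 0, "jaw": 0},
  {"translation": [0, 0, 1], "spin": 0, "jaw": 0},
  {"translation": [0, 0, 1.5], "spin": 0, "jaw": 0},
  {"translation": [0, 0, 2], "spin": 0, "jaw": 0},
  {"translation": [0, 0, 2.2], "spin": 0, "jaw": 0},
])

```text
time: 29.4
tool_pos: [0.6497, 0.0459, 0.1096]
tool_rot: [3.142, -0.0, 1.571]
contact_force: [0.4, 1.3, -3.3]
opening: 0.0182
grip_force: 25.0
```

Request:
send_rows([
  {"translation": [0, 0, 0.1], "spin": 0, "jaw": 0},
  {"translation": [0, 0, 0.2], "spin": 0, "jaw": 0},
  {"translation": [0, 0, 0.3], "spin": 0, "jaw": 0},
  {"translation": [0, 0, 0.3], "spin": 0, "jaw": 0},
  {"translation": [0, 0, 0.3], "spin": 0, "jaw": 0},
])

```text
time: 29.9
tool_pos: [0.6498, 0.0459, 0.1068]
tool_rot: [3.141, -0.0, 1.571]
contact_force: [0.3, 0.8, -2.7]
opening: 0.0184
grip_force: 25.0
```

Request:
send_rows([
  {"translation": [0, 0, 0.1], "spin": 0, "jaw": 0},
  {"translation": [0, 0, 0.1], "spin": 0, "jaw": 0},
  {"translation": [0, 0, 0.1], "spin": 0, "jaw": 0},
  {"translation": [0, 0, 0.1], "spin": 0, "jaw": 0},
  {"translation": [0, 0, 0.1], "spin": 0, "jaw": 0},
])

```text
time: 30.4
tool_pos: [0.6497, 0.0459, 0.1058]
tool_rot: [3.141, -0.0, 1.571]
contact_force: [-0.8, -0.4, -1.9]
opening: 0.018
grip_force: 25.0
```

Request:
send_rows([
  {"translation": [0, 0, 0.1], "spin": 0, "jaw": 0},
  {"translation": [0, 0, 0.1], "spin": 0, "jaw": 0},
  {"translation": [0, 0, 0.1], "spin": 0, "jaw": 0},
  {"translation": [0, 0, 0.1], "spin": 0, "jaw": 0},
  {"translation": [0, 0, 0.1], "spin": 0, "jaw": 0},
])

```text
time: 30.9
tool_pos: [0.65, 0.0457, 0.1055]
tool_rot: [3.141, 0.0, 1.571]
contact_force: [-1.8, -1.1, 6.2]
opening: 0.0179
grip_force: 25.0
```

Contact. Release, lift, back away and check.

Request:
send_rows([
  {"translation": [0, 0, 0], "spin": 0, "jaw": 0.2},
  {"translation": [0, 0, 0], "spin": 0, "jaw": 0.3},
  {"translation": [0, 0, 0], "spin": 0, "jaw": 0.45},
  {"translation": [0, 0, 0], "spin": 0, "jaw": 0.6},
  {"translation": [0, 0, 0], "spin": 0, "jaw": 0.6},
])

```text
time: 31.4
tool_pos: [0.6497, 0.046, 0.1044]
tool_rot: [-3.141, -0.0, 1.571]
contact_force: [-0.3, 0.1, -0.3]
opening: 0.046
grip_force: 0.0
```

Request:
send_rows([
  {"translation": [0, 0, -1], "spin": 0, "jaw": 0.6},
  {"translation": [0, 0, -4], "spin": 0, "jaw": 0.6},
  {"translation": [0, 0, -8], "spin": 0, "jaw": 0.6},
  {"translation": [0, 0, -12], "spin": 0, "jaw": 0.6},
  {"translation": [0, 0, -15], "spin": 0, "jaw": 0.6},
])

```text
time: 31.9
tool_pos: [0.6502, 0.0459, 0.2586]
tool_rot: [3.138, 0.0, 1.571]
contact_force: [0.2, 0.2, 0.9]
opening: 0.055
grip_force: 0.0
```

Request:
send_rows([
  {"translation": [0, -4, 0], "spin": 0, "jaw": 0.6},
  {"translation": [0, -8, 0], "spin": 0, "jaw": 0.6},
  {"translation": [0, -12, 0], "spin": 0, "jaw": 0.6},
  {"translation": [0, -16, 0], "spin": 0, "jaw": 0.6},
  {"translation": [0, -20, 0], "spin": 0, "jaw": 0.6},
])

```text
time: 32.4
tool_pos: [0.4481, 0.0459, 0.2554]
tool_rot: [3.14, -0.0, 1.571]
contact_force: [-0.1, -0.2, 0.0]
opening: 0.055
grip_force: 0.0
```

Run:
```python
from h import *
from scipy.optimize import least_squares
im,d=read_camera("scene");cv2.imwrite("pics/s2.png",im[...,::-1]);P=cloud("scene",d)[d>0]
for n,p,H,b in(('4a',(.658,.137),.144,.076),('3b',(.65,.0454),.124,.062),('2c',(.642,-.0463),.104,.048),('1d',(.634,-.1377),.084,.034)):
    a=P[(np.hypot(*(P[:,:2]-p).T)<.045)&(P[:,2]>b+.031)&(P[:,2]<H+.015)]
    m=np.median(a[:,2])
    o=[]
    for q in(a,a[a[:,2]<m],a[a[:,2]>m]):
        c=least_squares(lambda c:np.hypot(*(q[:,:2]-c).T)-.0095,q[:,:2].mean(0),loss='soft_l1',f_scale=.002); o.append((c.x-p).round(4))
    print(n,len(a),o)
```

```text
4a 123 [array([ 0.0008, -0.0025]), array([ 0.0008, -0.0025]), array([ 0.0009, -0.0025])]
3b 108 [array([0.0005, 0.0005]), array([0.0006, 0.0005]), array([0.0005, 0.0005])]
2c 92 [array([0.0005, 0.0004]), array([0.0006, 0.0004]), array([0.0003, 0.0004])]
1d 72 [array([ 0.0006, -0.0001]), array([ 0.0005, -0.0002]), array([ 0.0007, -0.0001])]
```

View pics/s2.png

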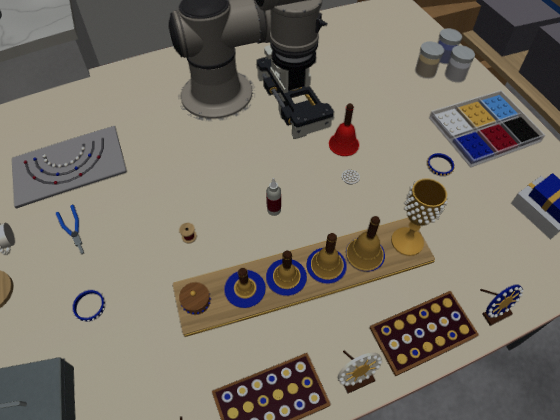

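All four bells stand upright and centred: largest at (365,250), then (327,262), (287,275) and the smallest at (244,286). The chalice at (415,220) and the glue bottle at (273,197) have not moved.

```bash
python3 -c "
from cell import job
print(job.hand_in())"
```

```text
the job is handed in; nothing more can be done
None
```

The job is handed in: all four bells stand upright within about 3 mm of their pad centres, largest by the chalice down to the smallest, with the chalice and glue bottle still standing where they were (the hand-in gave no verdict).

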